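# Close up the spice rack with its sliding stop

### The arm

A 6-joint arm with a two-finger parallel gripper is mounted at the origin on a cart in front of the work surface, level with it; the furniture and walls round the work are solid. World frame = base frame: x ahead of the robot, y to its left, z up, the work surface at z = 0. Lengths are in mm, angles in degrees, forces in N, time in s.
With the tool pointing down it reaches from about 350 to 850 mm from the base axis. Payload 8.1 kg.
Tool frame: the origin (TCP) lies between the finger pads; the fingertips stand 22 mm ahead of it and the grasp point (between the pads) lies 3 mm ahead of it; z points along the fingers, y is the direction in which the jaws open and shut (so a half turn about z gives the same grasp; the last joint's range is limited). The gripper opens to 85 mm and grips with 20 to 120 N. Pads are 22 mm wide; open, the fingers measure 114 mm over their backs; the gripper's body (76 mm by 85 mm) begins 54 mm behind the grasp point. The pads swing forward as they close: fully open they stand 13 mm farther back than shut.
Start: joints at [-68.663, 7.471, 85.268, -0, 87.261, -4.893], TCP at [265.205, -538.212, 253.292] pointing down, gripper open.
Joint ranges: [-169.43, 169.43], [-51.17, 129.36], [1.28, 143.12], [-76.62, 256.62], [0, 156.53], [-152.29, 152.29]. Speed limits (degrees/s): [136.94, 136.94, 159.86, 180, 180, 180].

### API

Orientations are given as [roll, pitch, yaw] about the fixed x, y, z axes, in that order (R = Rz(yaw) Ry(pitch) Rx(roll)).
In Python, from bench import r gives the robot as it stands.
- The arm moves only by the tool drive_tool, never from a script. Its argument "moves" is a list of rows, each a list of 2 entries, a list of its own where there are three numbers: the shift along the world's x, y, z in mm, then the turn about the world's z in degrees. A call has exactly 8 rows; each row is the pose to reach, as a shift and turn from the pose commanded when the call began; what a row does not reach only later rows make up. A row lasts 1/12 s, in which the tool goes at most 41.7 mm and 7.16 degrees, less where a joint would pass 70% of its speed; a pose out of reach is approached as far as the arm can. A call with a gripper value outside its range is refused whole. "fingers" is the finger opening in mm, from 0 to 85.4, set as the call begins (left out, the last holds). The fingers move at their own pace and stop on an object; "squeeze" is the grip in N (left out, the last holds). Time passes only in rows, so rows that repeat a pose let the fingers close, or fill a call up. It gives the time, the measured TCP pose, the force and the opening at its end, in the units of the state.
- r.sense(): the state, without advancing time (a new reading comes with each control period).
- r.snapshot(name): name is "side" or "top"; returns a dict with "pixels" (420x560x3 uint8, red, green, blue), "camera_matrix" (3x3 intrinsics, pixels), "xyz" and "orientation" of the camera in the world. Camera axes: x right, y down, z forward; pixel columns grow to the right and rows downward; lengths in mm; the calibration is good to about 2 mm. A picture is of the moment at which its call begins. There is no depth.
- r.hand_in(): hands the job in, once; it reports no verdict.
The state is a dict: "time": time; "joint_pos": joint angles; "qd": joint speeds; "joint_efforts": joint torques, N m; "tool_pos": TCP position; "tcp_rot": TCP orientation; "ft_force": force on the tool from outside, world axes, zero at the start; "wrist_torque": the same for the moment, N m; "finger_gap": finger opening in mm.
Only numpy, scipy, OpenCV 4.12 (cv2) and the standard library are available. Lean on these libraries where they do the work, as an engineer would, in place of code of your own. Each camera call takes 0.05 s, during which the arm holds its last target.

### The job

Close up the row of spice jars: with closed fingertips, gently push the rack's upright sliding stop along its rail towards the jars, past the first notch it meets, until its roller drops into the middle one of the three notches and stays there. Only push the stop - do not pinch it - and let it shove the jars together by itself: do not touch, lift or tip the jars by hand, and leave everything else on the worktop where it is.

Things in the scene. Friction and masses are not known exactly. Their poses are not given: they have to be found in the camera images.
- rack: Wooden spice-jar rack, fixed, 86 mm deep (x), 360 long (y). Origin: centre of underside; x to the back, y along the row to the closed left end, z up. Floor 6 mm; back wall 36 high; end wall 80 high from y = +165; right end open. Aluminium rail along the front: 14 wide, at x = -33, top 34 high, with three V notches (16 wide, 7 deep) at y = -35, +15, +65. Three jars stand loose in it.
- stop (a joint): Place of the sliding stop along the rail, m: 0 = right end, grows along the rack's +y, towards the jars. Stop's mid-plane is at rack y = -0.150 + value: roller centred on the first notch at 0.115, middle 0.165, third 0.215 (end of travel; the jars block it). Starts at 0 to 0.05. Cannot tip or come off. Friction about 1 N, plus about 1 N per jar pushed.
- stop_roller (a joint): Drop of the stop's sprung roller, m: 0 riding on the rail's top, about 0.005 seated in a notch. Radius 6 mm, pressed down by about 5 N. From 4 to 7 mm before a notch's centre it pulls the stop in by itself: the pushing force dips to nothing and the stop runs ahead of the finger. Pushing it out again takes about 5 to 9 N.
- stop_face: Bare aluminium face plate of the stop, on its right side, away from the jars: the side to push. 92 mm wide (x), 4 mm thick (y), from 66 to 150 mm above the worktop. Axes as the rack; the outer surface lies 2 mm to -y of the origin, which lies at worktop height below the plate's centre.
- stop_lining: Cork lining on the stop's left side, facing the jars: 92 mm wide, 4 mm thick, up to 150 mm above the worktop. The stop is 14 mm thick in all. Axes as the rack; origin at worktop height below its centre.
- push_point (a point): Point on the outer surface of the aluminium face plate, middle of its width, 130 mm above the worktop (20 mm below the stop's top); push here along the rack's +y.
- notch_2 (a point): Centre of the middle notch, at the rail's top edge (34 mm above the worktop). Axes as the rack. With the stop in this notch the row of jars has about 8 mm of play.
- jar_a: Spice jar with screw cap, 45 mm across, 106 mm high, about 0.11 kg, loose in the rack (top 112 mm above the worktop). Origin: centre of its underside. The three jars may stand in any order.
- jar_b: Spice jar, as jar_a.
- jar_c: Spice jar, as jar_a.
- tin: Bystander: food tin 76 mm across, 58 mm high, loose behind the rack. Origin: centre of its underside.
- peeler: Bystander: peeler 170 mm long, 25 mm wide, 18 mm high, lying loose in front of the rack, along it. Origin: centre of its underside.
- carton: Bystander: plain carton 150 x 75 mm, 58 mm high, at the right. Origin: centre of its underside.
- mug_1: Bystander: mug 96 mm high, at the back left. Origin: centre of its underside.
Not all that is in view belongs to the job. What is shaped like the jar_c but blue is not meant.

How it is judged:
By the outcome, as a careful person would: the job done as asked, in the order asked, and still so for the second after the job is handed in, with the robot touching nothing.
It also fails if it takes over 38 s, if anything falls off the work surface, if the arm or the gripper's body presses on something with over 40 N, if the wrist force passes 120 N, or if a joint passes its speed limit or range.

## Working session

There is one attempt and no reset: what is moved stays moved. The work goes in short steps, Python scripts to look and compute and a tool call to move; the robot and the scene stay as the last step left them, time stands still between calls to the robot, and variables do not carry over. Pictures are saved under pics/ and viewed, and the job is handed in when it is done.

Besides the shell and the picture viewer there is one more tool, called after "Request:" as name(argument=value, ...) on one line, values as JSON. drive_tool: Moves the arm, as the interface text tells. Its arguments: {"type":"object","properties":{"moves":{"type":"array","items":{"type":"array"}},"fingers":{"type":"number"},"squeeze":{"type":"number"}},"required":["moves"]}

```bash
mkdir -p pics; ls; python3 - <<'E'
from bench import r
import cv2,pickle
s=r.sense();print(s)
for n in("side","top"):
    d=r.snapshot(n);cv2.imwrite(f"pics/{n}0.png",d["pixels"][:,:,::-1]);pickle.dump(d,open(f"{n}0.pkl","wb"))
    print(n,d["camera_matrix"],d["xyz"],d["orientation"])
E
```

```text
pics
{'time': 0.0, 'joint_pos': array([-6.86647463e+01,  7.51320314e+00,  8.53314155e+01,  9.53466205e-05,
        8.72609292e+01, -4.89290018e+00]), 'qd': array([ 0.02783459,  0.03297093, -0.08146887, -0.05046988,  0.00192834,
        0.00453607]), 'joint_efforts': array([-2.87859275e-04, -5.69394636e+01, -5.00549877e+01, -2.54439519e-04,
        1.50504842e-02,  2.60800891e-05]), 'tool_pos': array([ 265.00075653, -537.72924879,  252.24377695]), 'tcp_rot': array([-1.79894845e+02, -9.09741205e-03,  2.62281409e+01]), 'ft_force': array([-0.37175965,  0.42886919,  0.05804409]), 'wrist_torque': array([-0.01477144,  0.02288445, -0.01043112]), 'finger_gap': 85.59130824650101}
side [[432.04932224   0.         283.74652714]
 [  0.         432.04932224 211.44800901]
 [  0.           0.           1.        ]] [502.38819427 828.7002856  610.85334521] [-116.07744098   -1.01074215 -176.69746002]
top [[481.41247615   0.         290.41754979]
 [  0.         481.41247615 205.19717294]
 [  0.           0.           1.        ]] [ 305.02395364 -183.7478615  1506.10791199] [-169.31745847   -0.5486899   -90.78831742]
```

View pics/side0.png

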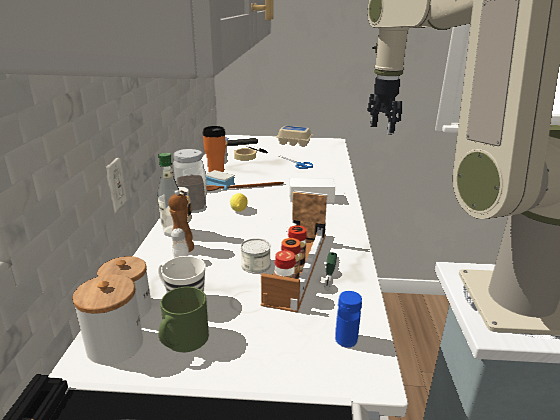

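View pics/top0.png

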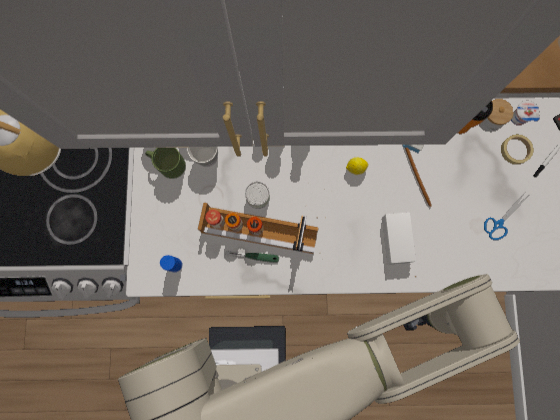

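```bash
python3 - <<'E'
import cv2
t=cv2.imread("pics/top0.png")[190:280,190:330];cv2.imwrite("pics/t0c.png",cv2.resize(t,None,fx=5.6,fy=5.6,interpolation=cv2.INTER_CUBIC))
t=cv2.imread("pics/side0.png")[180:320,240:380];cv2.imwrite("pics/s0c.png",cv2.resize(t,None,fx=4.2,fy=4.2,interpolation=cv2.INTER_CUBIC))
E
```

```text
(no output)
```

View pics/t0c.png

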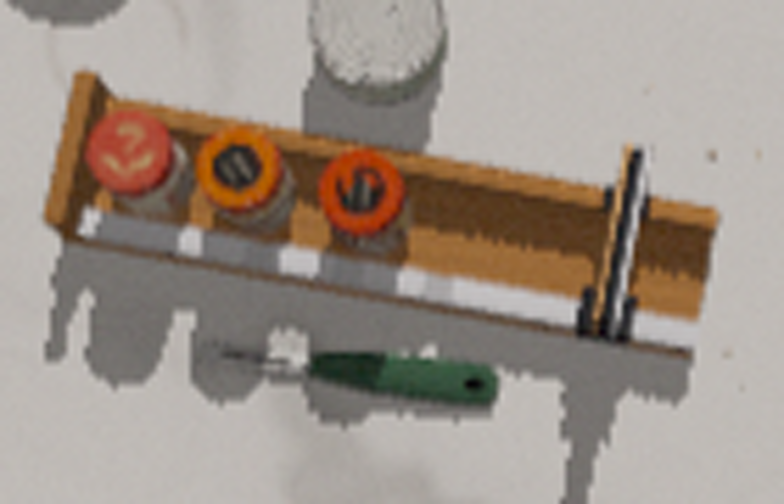

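View pics/s0c.png

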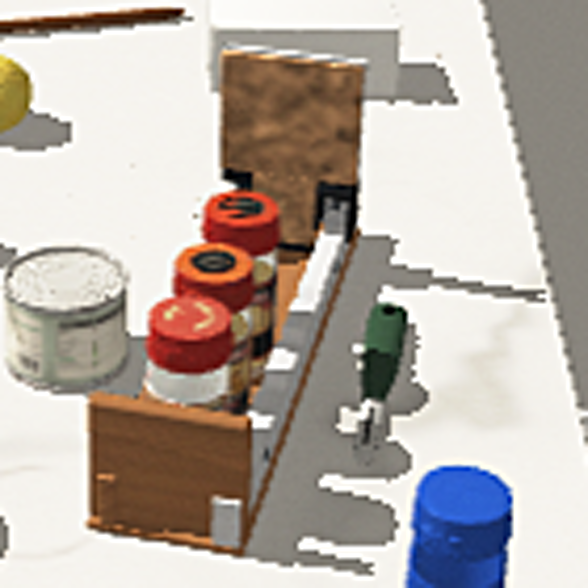

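```bash
cat > h.py <<'E'
import numpy as np,pickle
from scipy.spatial.transform import Rotation as R
def proj(d,P):
    P=np.atleast_2d(P).astype(float)
    Rc=R.from_euler('xyz',d['orientation'],degrees=True).as_matrix()
    c=(P-d['xyz'])@Rc; K=d['camera_matrix']
    return np.c_[K[0,0]*c[:,0]/c[:,2]+K[0,2],K[1,1]*c[:,1]/c[:,2]+K[1,2]]
def rk(p,L):
    L=np.atleast_2d(L).astype(float)
    a=np.radians(p[2]);M=np.array([[np.cos(a),-np.sin(a),0],[np.sin(a),np.cos(a),0],[0,0,1]])
    return L@M.T+[p[0],p[1],0]
E
cat > fit.py <<'E'
from h import *
from scipy.optimize import least_squares
T=pickle.load(open('top0.pkl','rb'));S=pickle.load(open('side0.pkl','rb'))
A=[(T,(43,180,80),(80,72),0),(T,(-43,180,80),(47,222),0),(T,(43,-180,36),(718,212),0),(T,(-40,-180,34),(690,352),0),
(T,(46,7,150),(628,148),1),(T,(46,-7,150),(645,150),1),
(S,(46,7,150),(222,52),1),(S,(-46,7,150),(364,66),1),(S,(43,180,80),(90,400),0),(S,(-43,180,80),(250,418),0),(S,(43,180,0),(88,525),0),(S,(-43,180,0),(243,550),0)]
def f(p):
    o=[]
    for d,l,c,k in A:
        l=np.array(l,float); l[1]+=k*(p[3]-150)
        u=(np.array(c)+.5)/(5.6 if d is T else 4.2)-.5+(np.array([190,190]) if d is T else np.array([240,180]))
        o.append((proj(d,rk(p,l))[0]-u))
    return np.array(o).ravel()
s=least_squares(f,[500,100,0,30],loss='soft_l1');print(s.x);print(f(s.x).reshape(-1,2).round(2))
E
python3 fit.py
```

```text
[ 509.12016791 -108.56071589  -11.74822728   27.8334243 ]
[[ 0.21 -0.81]
 [-0.33  0.19]
 [ 2.71 -1.07]
 [ 2.81  0.43]
 [-0.52 -0.65]
 [ 1.26 -0.08]
 [ 0.49  0.27]
 [ 0.71  1.12]
 [-0.75 -0.02]
 [ 0.15  2.34]
 [-0.05  0.14]
 [ 0.59  1.2 ]]
```

```bash
cat > ov.py <<'E'
import sys,cv2
from h import *
def ov(d,p,out,x0,y0,w,h,sc):
    im=cv2.resize(d['pixels'][y0:y0+h,x0:x0+w,::-1],None,fx=sc,fy=sc,interpolation=cv2.INTER_CUBIC)
    def pl(L,c,closed=True):
        u=(proj(d,rk(p,L))-[x0,y0]+.5)*sc-.5
        cv2.polylines(im,[np.round(u).astype(np.int32)],closed,c,1,cv2.LINE_AA)
    pl([(43,180,0),(43,-180,0),(-43,-180,0),(-43,180,0)],(255,0,0))
    pl([(43,180,80),(43,165,80),(-43,165,80),(-43,180,80)],(0,255,0))
    pl([(-26,165,34),(-26,-180,34),(-40,-180,34),(-40,165,34)],(255,255,0))
    pl([(43,165,36),(43,-180,36)],(255,0,255),False)
    s=p[3]-150
    pl([(46,s+7,150),(46,s-7,150),(-46,s-7,150),(-46,s+7,150)],(0,0,255))
    for y in(-35,15,65): pl([(-26,y,34),(-40,y,34)],(255,0,255),False)
    cv2.imwrite(out,im)
E
python3 - <<'E'
from ov import *
T=pickle.load(open('top0.pkl','rb'));S=pickle.load(open('side0.pkl','rb'))
p=[509.1,-108.6,-11.75,27.8]
ov(T,p,'pics/t1.png',190,190,140,90,5.6);ov(S,p,'pics/s1.png',240,180,140,140,4.2)
E
```

```text
(no output)
```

View pics/t1.png

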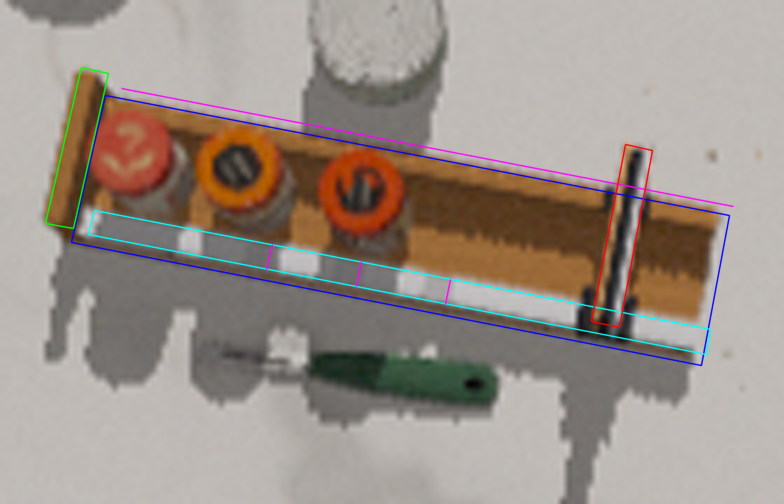

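View pics/s1.png

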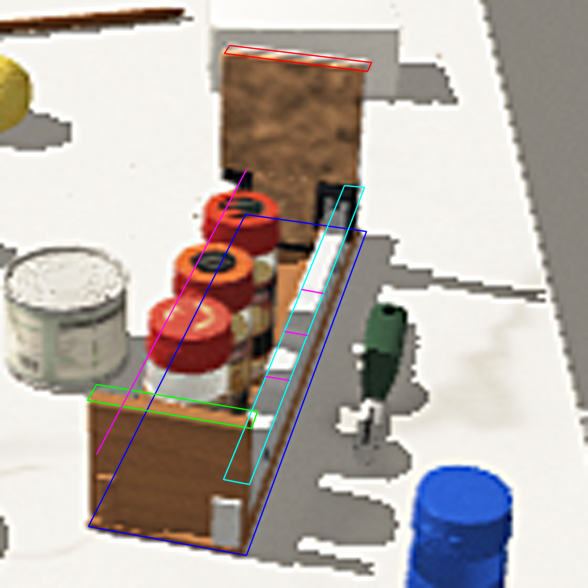

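Request:
drive_tool(moves=[[[12,16,0],6.5],[[38,46,0],13],[[68,83,0],19.5],[[98,120,0],26],[[128,157,0],32.5],[[158,193,0],39],[[180,221,0],45.5],[[190,233,0],52]], fingers=0, squeeze=40)

```text
time: 0.77
tool_pos: [456.4, -302.4, 252.9]
tcp_rot: [-180.0, -0.1, 78.6]
ft_force: [0.3, -0.5, 0.3]
finger_gap: -0.1
```

Request:
drive_tool(moves=[[[4,4,-8],0],[[8,9,-25],0],[[12,13,-45],0],[[16,17,-65],0],[[17,19,-85],0],[[17,20,-100],0],[[17,20,-109],0],[[17,20,-109],0]])

```text
time: 1.43
tool_pos: [470.4, -284.4, 141.2]
tcp_rot: [-179.7, -0.1, 78.2]
ft_force: [0.1, 0.3, 0.1]
finger_gap: 0.1
```

```bash
python3 - <<'E'
from ov import *
from bench import r
s=r.sense();print(s['time'],s['tool_pos'],s['tcp_rot'],s['ft_force'],s['finger_gap'])
p=[509.1,-108.6,-11.75,27.8]
T=r.snapshot('top');S=r.snapshot('side');pickle.dump((T,S),open('1.pkl','wb'))
for d in(T,S):print(proj(d,s['tool_pos']-[0,0,22]))
ov(T,p,'pics/t2.png',230,190,140,90,5.6);ov(S,p,'pics/s2.png',240,120,140,140,4.2)
E
```

```text
1.4333 [ 470.44952177 -284.41027984  141.2307164 ] [-1.79733292e+02 -1.10127190e-01  7.81794424e+01] [0.079118   0.27649516 0.11277704] 0.08471329098851431
[[319.79035117 237.41744089]]
[[314.84160939 195.54574378]]
```

View pics/t2.png

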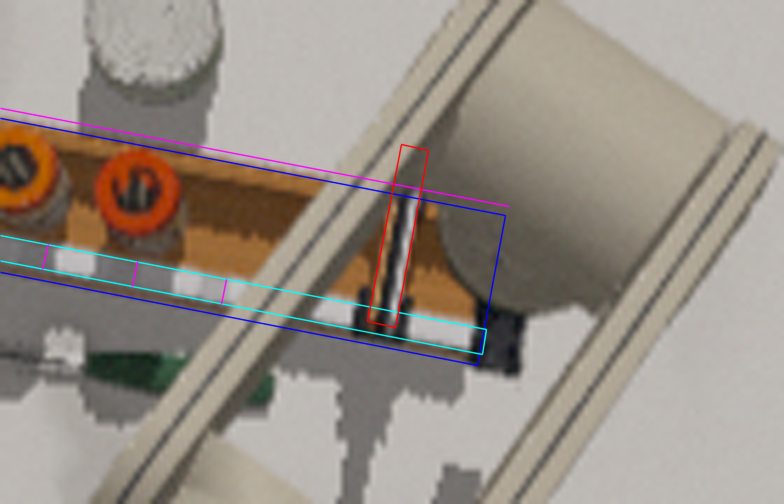

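View pics/s2.png

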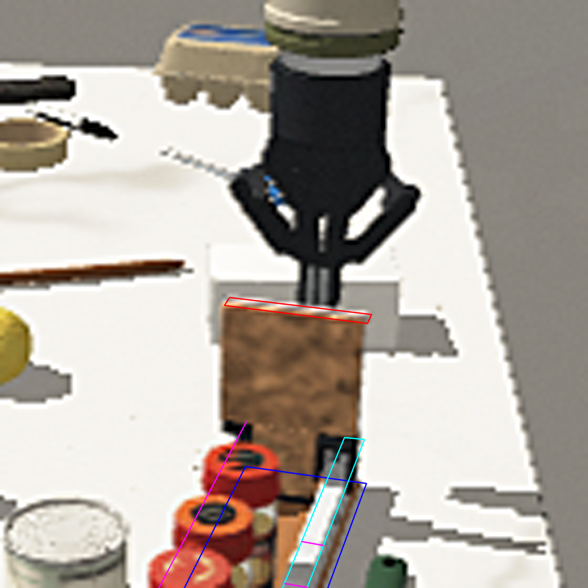

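Request:
drive_tool(moves=[[[4,1,-2],0],[[6,6,-4],0],[[7,11,-5],0],[[8,15,-5],0],[[9,20,-5],0],[[9.5,24,-5],0],[[10,28,-5],0],[[10,28,-5],0]])

```text
time: 2.2
tool_pos: [482.4, -256.4, 139.4]
tcp_rot: [180.0, -0.0, 78.3]
ft_force: [-0.9, 0.2, 0.1]
finger_gap: 0.1
```

Request:
drive_tool(moves=[[[0.4,2,0],0],[[0.8,4,0],0],[[1.2,6,0],0],[[1.6,8,0],0],[[2.0,10,0],0],[[2.5,12,0],0],[[2.9,14,0],0],[[3.3,16,0],0]])

```text
time: 2.87
tool_pos: [485.4, -241.2, 139.3]
tcp_rot: [-180.0, 0.0, 78.2]
ft_force: [-0.2, -1.3, -0.4]
finger_gap: -0.2
```

Request:
drive_tool(moves=[[[0.6,3,0],0],[[1.2,6,0],0],[[1.8,9,0],0],[[2.5,12,0],0],[[3.1,15,0],0],[[3.7,18,0],0],[[4.1,20,0],0],[[4.1,20,0],0]])

```text
time: 3.53
tool_pos: [489.8, -220.6, 139.3]
tcp_rot: [180.0, -0.0, 78.3]
ft_force: [-0.0, -0.2, -0.3]
finger_gap: -0.1
```

```bash
cat > look.py <<'E'
import sys
from ov import *
from bench import r
n=sys.argv[1]
p=[509.1,-108.6,-11.75,float(sys.argv[2])]
s=r.sense();t=s['tool_pos'];a=np.radians(11.75)
print(s['time'],t.round(1),s['ft_force'].round(2),'tcp rack y',((t[0]-p[0])*np.sin(a)+(t[1]-p[1])*np.cos(a)).round(1))
S=r.snapshot('side');T=r.snapshot('top');pickle.dump((T,S),open(n+'.pkl','wb'))
ov(S,p,f'pics/s{n}.png',240,160,140,140,4.2)
ov(T,p,f'pics/t{n}.png',190,190,140,90,5.6)
E
python3 look.py 3 55
```

```text
3.5333 [ 489.8 -220.6  139.3] [-0.02 -0.19 -0.34] tcp rack y -113.6
```

View pics/s3.png

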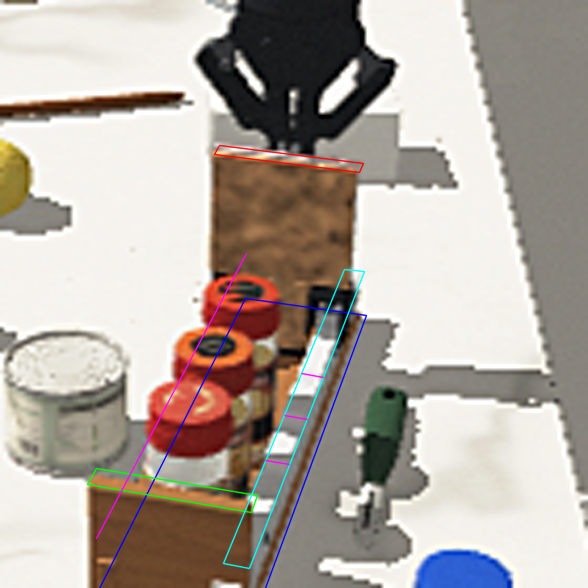

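View pics/t3.png

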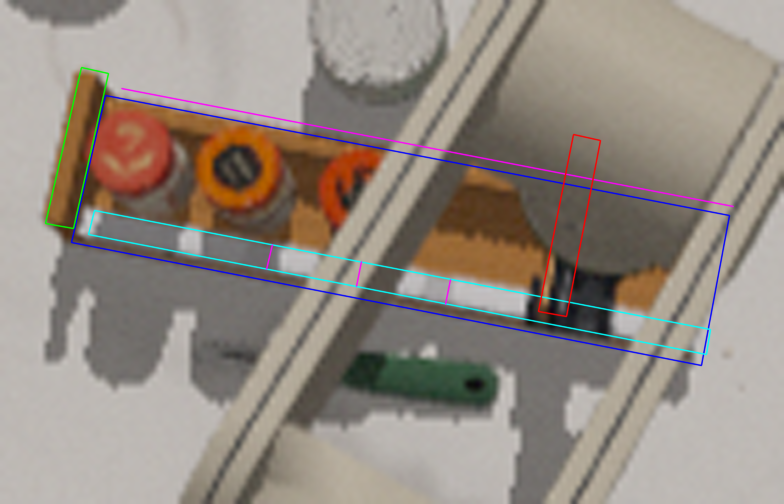

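Request:
drive_tool(moves=[[[0.5,2.5,0],0],[[1.0,5,0],0],[[1.7,8,0],0],[[2.3,11,0],0],[[2.9,14,0],0],[[3.5,17,0],0],[[4.2,20,0],0],[[4.7,22.5,0],0]])

```text
time: 4.3
tool_pos: [494.4, -198.3, 139.4]
tcp_rot: [-180.0, -0.0, 78.2]
ft_force: [-0.1, -1.7, 0.4]
finger_gap: -0.4
```

Request:
drive_tool(moves=[[[0.5,2.5,0],0],[[1.0,5,0],0],[[1.7,8,0],0],[[2.3,11,0],0],[[2.9,14,0],0],[[3.5,17,0],0],[[4.2,20,0],0],[[4.4,21,0],0]])

```text
time: 4.97
tool_pos: [498.8, -177.1, 139.2]
tcp_rot: [-180.0, -0.0, 78.2]
ft_force: [-0.8, -1.3, 1.2]
finger_gap: -0.1
```

Request:
drive_tool(moves=[[[0.2,1,0],0],[[0.4,2,0],0],[[0.6,3,0],0],[[0.8,4,0],0],[[1.0,5,0],0],[[1.2,6,0],0],[[1.5,7,0],0],[[1.7,8,0],0]])

```text
time: 5.63
tool_pos: [500.3, -169.6, 139.2]
tcp_rot: [-180.0, -0.0, 78.2]
ft_force: [-0.5, -0.5, 0.7]
finger_gap: 0.0
```

```bash
python3 look.py 4 107
```

```text
5.6333 [ 500.3 -169.6  139.2] [-0.49 -0.53  0.72] tcp rack y -61.5
```

View pics/s4.png

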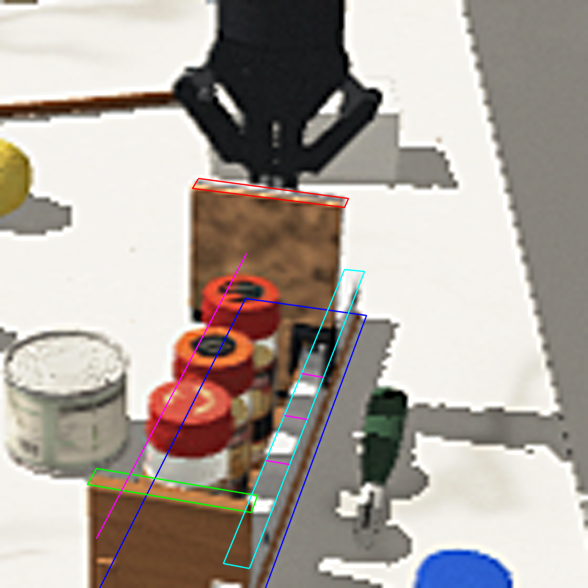

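Request:
drive_tool(moves=[[[0.1,0.7,0],0],[[0.3,1.4,0],0],[[0.4,2.1,0],0],[[0.6,2.8,0],0],[[0.7,3.5,0],0],[[0.8,4,0],0],[[0.8,4,0],0],[[0.8,4,0],0]])

```text
time: 6.4
tool_pos: [501.3, -165.6, 139.3]
tcp_rot: [180.0, -0.0, 78.2]
ft_force: [-0.2, -0.4, -0.2]
finger_gap: 0.3
```

Request:
drive_tool(moves=[[[0.1,0.7,0],0],[[0.3,1.4,0],0],[[0.4,2.1,0],0],[[0.6,2.8,0],0],[[0.7,3.5,0],0],[[0.8,4,0],0],[[0.8,4,0],0],[[0.8,4,0],0]])

```text
time: 7.07
tool_pos: [502.0, -161.6, 139.3]
tcp_rot: [180.0, -0.0, 78.2]
ft_force: [0.3, 0.2, 0.6]
finger_gap: -0.2
```

Request:
drive_tool(moves=[[[0.1,0.7,0],0],[[0.3,1.4,0],0],[[0.4,2.1,0],0],[[0.6,2.8,0],0],[[0.7,3.5,0],0],[[0.8,4,0],0],[[0.8,4,0],0],[[0.8,4,0],0]])

```text
time: 7.73
tool_pos: [502.8, -157.7, 139.3]
tcp_rot: [180.0, 0.0, 78.2]
ft_force: [-0.4, -0.3, 0.3]
finger_gap: -0.2
```

```bash
python3 look.py 5 119
```

```text
7.7333 [ 502.8 -157.7  139.3] [-0.37 -0.32  0.29] tcp rack y -49.3
```

View pics/s5.png

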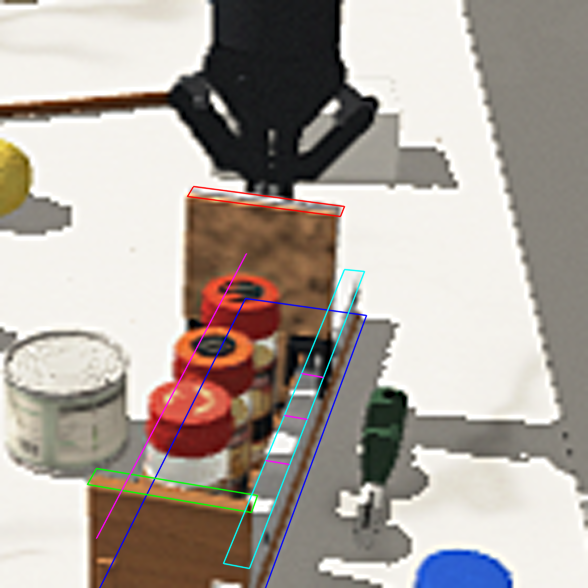

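Request:
drive_tool(moves=[[[0.1,0.5,0],0],[[0.2,1.0,0],0],[[0.3,1.5,0],0],[[0.4,2.0,0],0],[[0.5,2.5,0],0],[[0.6,3,0],0],[[0.6,3,0],0],[[0.6,3,0],0]])

```text
time: 8.5
tool_pos: [503.3, -155.4, 139.3]
tcp_rot: [180.0, 0.1, 78.2]
ft_force: [-1.1, -5.9, -1.0]
finger_gap: 0.2
```

Request:
drive_tool(moves=[[[0.1,0.5,0],0],[[0.2,1.0,0],0],[[0.3,1.5,0],0],[[0.4,2.0,0],0],[[0.5,2.5,0],0],[[0.6,3,0],0],[[0.6,3,0],0],[[0.6,3,0],0]])

```text
time: 9.17
tool_pos: [503.9, -152.4, 139.3]
tcp_rot: [180.0, 0.1, 78.2]
ft_force: [-1.7, -5.1, -1.4]
finger_gap: 0.2
```

Request:
drive_tool(moves=[[[0.1,0.5,0],0],[[0.2,1.0,0],0],[[0.3,1.5,0],0],[[0.4,2.0,0],0],[[0.5,2.5,0],0],[[0.6,3,0],0],[[0.6,3,0],0],[[0.6,3,0],0]])

```text
time: 9.83
tool_pos: [504.6, -148.3, 139.2]
tcp_rot: [-180.0, -0.0, 78.2]
ft_force: [-0.1, -0.3, -0.8]
finger_gap: -0.2
```

Request:
drive_tool(moves=[[[0.1,0.5,0],0],[[0.2,1.0,0],0],[[0.3,1.5,0],0],[[0.4,2.0,0],0],[[0.5,2.5,0],0],[[0.6,3,0],0],[[0.6,3,0],0],[[0.6,3,0],0]])

```text
time: 10.5
tool_pos: [505.3, -145.6, 139.3]
tcp_rot: [180.0, -0.0, 78.2]
ft_force: [-0.4, -0.1, -0.6]
finger_gap: 0.0
```

Request:
drive_tool(moves=[[[0.3,1.5,0],0],[[0.6,3,0],0],[[0.9,4.5,0],0],[[1.2,6,0],0],[[1.6,7.5,0],0],[[1.9,9,0],0],[[2.2,10.5,0],0],[[2.5,12,0],0]])

```text
time: 11.17
tool_pos: [507.6, -133.6, 139.3]
tcp_rot: [-180.0, 0.0, 78.2]
ft_force: [-1.7, -2.7, 0.1]
finger_gap: -0.2
```

Request:
drive_tool(moves=[[[0.3,1.5,0],0],[[0.6,3,0],0],[[0.9,4.5,0],0],[[1.2,6,0],0],[[1.5,7,0],0],[[1.7,8,0],0],[[1.9,9,0],0],[[1.9,9,0],0]])

```text
time: 11.83
tool_pos: [509.6, -124.4, 139.3]
tcp_rot: [-180.0, -0.0, 78.2]
ft_force: [-2.6, -0.4, 0.4]
finger_gap: 0.2
```

```bash
python3 look.py 6 150
```

```text
11.8333 [ 509.6 -124.4  139.3] [-2.59 -0.39  0.43] tcp rack y -15.4
```

View pics/s6.png

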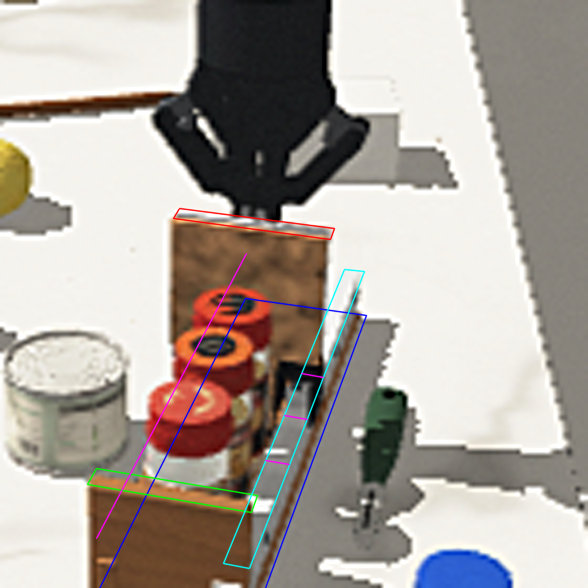

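View pics/t6.png

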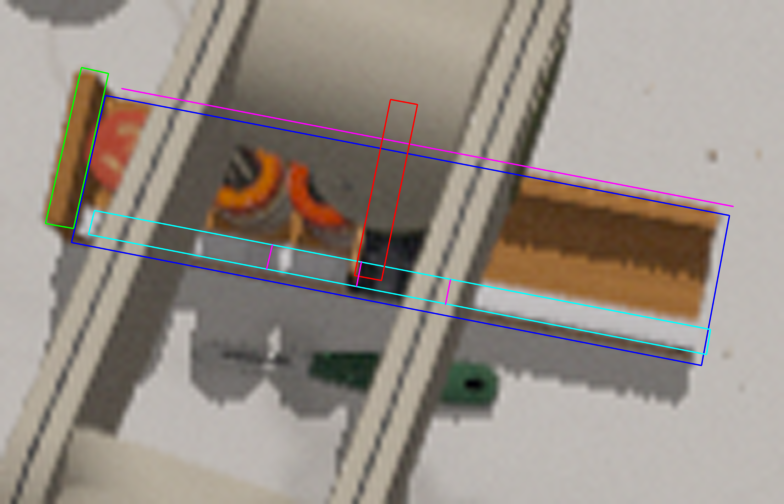

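Request:
drive_tool(moves=[[[0.2,1,0],0],[[0.4,2,0],0],[[0.6,3,0],0],[[0.8,4,0],0],[[1.0,5,0],0],[[1.2,6,0],0],[[1.2,6,0],0],[[1.2,6,0],0]])

```text
time: 12.6
tool_pos: [510.9, -118.5, 139.2]
tcp_rot: [180.0, -0.0, 78.2]
ft_force: [-0.1, -1.7, -0.5]
finger_gap: 0.3
```

Request:
drive_tool(moves=[[[0.1,0.4,0],0],[[0.2,0.8,0],0],[[0.3,1.2,0],0],[[0.3,1.6,0],0],[[0.4,2.0,0],0],[[0.5,2.5,0],0],[[0.5,2.5,0],0],[[0.5,2.5,0],0]])

```text
time: 13.27
tool_pos: [511.3, -116.1, 139.3]
tcp_rot: [180.0, -0.0, 78.2]
ft_force: [0.1, -3.2, -0.8]
finger_gap: 0.1
```

```bash
python3 look.py 7 163
```

```text
13.2667 [ 511.3 -116.1  139.3] [ 0.05 -3.23 -0.81] tcp rack y -6.9
```

View pics/s7.png

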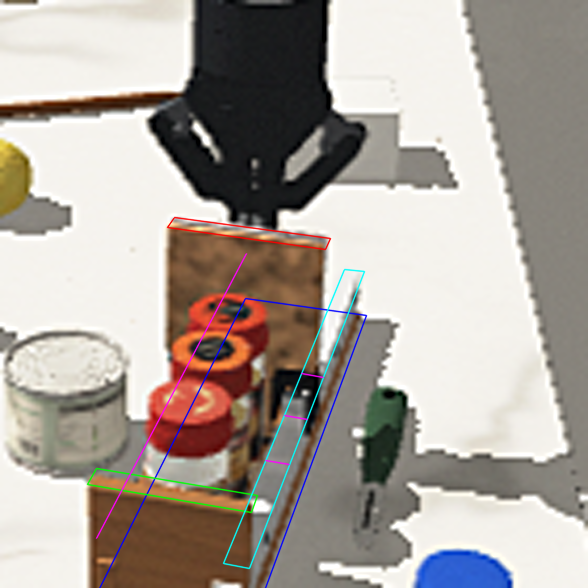

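View pics/t7.png

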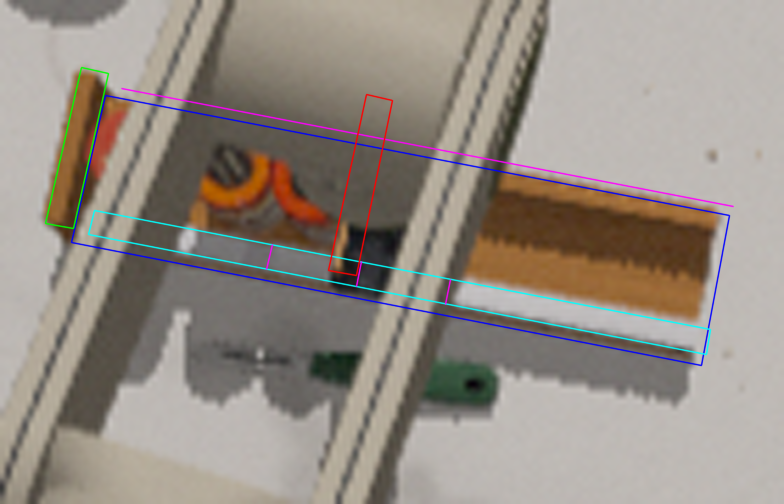

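Request:
drive_tool(moves=[[[0.1,0.3,0],0],[[0.1,0.6,0],0],[[0.2,0.9,0],0],[[0.3,1.2,0],0],[[0.3,1.5,0],0],[[0.3,1.5,0],0],[[0.3,1.5,0],0],[[0.3,1.5,0],0]])

```text
time: 14.03
tool_pos: [511.6, -114.6, 139.3]
tcp_rot: [-180.0, -0.0, 78.2]
ft_force: [0.6, -2.0, -1.5]
finger_gap: 0.1
```

Request:
drive_tool(moves=[[[0.1,0.3,0],0],[[0.1,0.6,0],0],[[0.2,0.9,0],0],[[0.3,1.2,0],0],[[0.3,1.5,0],0],[[0.3,1.5,0],0],[[0.3,1.5,0],0],[[0.3,1.5,0],0]])

```text
time: 14.7
tool_pos: [511.9, -113.0, 139.3]
tcp_rot: [-180.0, -0.0, 78.2]
ft_force: [-0.5, 0.0, 0.2]
finger_gap: -0.1
```

```bash
python3 look.py 8 165; python3 - <<'E'
import pickle,cv2,numpy as np
a=pickle.load(open('7.pkl','rb'));b=pickle.load(open('8.pkl','rb'))
f=lambda d:cv2.resize(np.ascontiguousarray(d['pixels'][190:280,240:330,::-1]),None,fx=4.4,fy=4.4,interpolation=cv2.INTER_CUBIC)
cv2.imwrite('pics/cmp8.png',np.hstack([f(a[1]),f(b[1])]))
E
```

```text
14.7 [ 511.9 -113.   139.3] [-0.55  0.01  0.19] tcp rack y -3.7
```

View pics/cmp8.png

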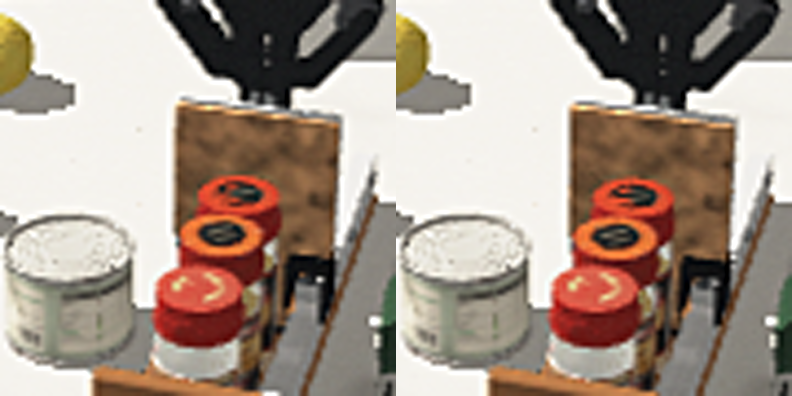

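View pics/t8.png

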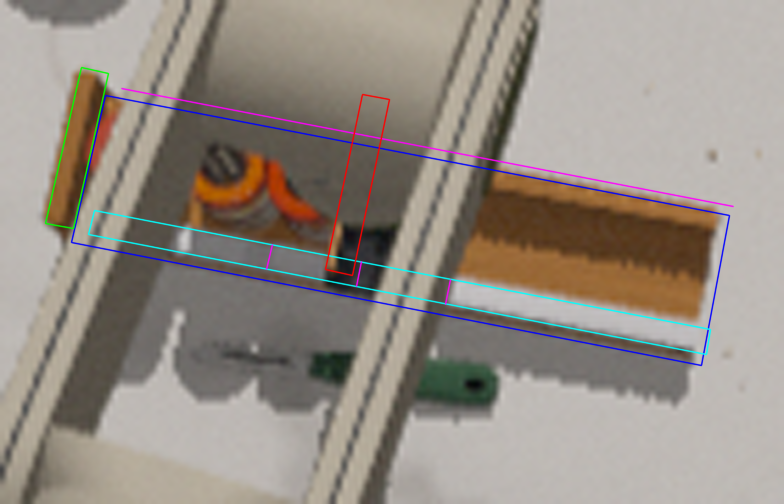

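Request:
drive_tool(moves=[[[0.1,0.3,0],0],[[0.1,0.6,0],0],[[0.2,0.9,0],0],[[0.3,1.2,0],0],[[0.3,1.5,0],0],[[0.3,1.5,0],0],[[0.3,1.5,0],0],[[0.3,1.5,0],0]])

```text
time: 15.47
tool_pos: [512.3, -111.6, 139.3]
tcp_rot: [180.0, -0.0, 78.2]
ft_force: [0.6, 0.4, -0.1]
finger_gap: 0.1
```

Request:
drive_tool(moves=[[[0.1,0.3,0],0],[[0.1,0.6,0],0],[[0.2,0.9,0],0],[[0.3,1.2,0],0],[[0.3,1.5,0],0],[[0.3,1.5,0],0],[[0.3,1.5,0],0],[[0.3,1.5,0],0]])

```text
time: 16.13
tool_pos: [512.5, -110.2, 139.3]
tcp_rot: [-180.0, -0.0, 78.2]
ft_force: [-0.4, 0.8, -0.5]
finger_gap: -0.1
```

Request:
drive_tool(moves=[[[0.1,0.3,0],0],[[0.1,0.6,0],0],[[0.2,0.9,0],0],[[0.2,1,0],0],[[0.2,1,0],0],[[0.2,1,0],0],[[0.2,1,0],0],[[0.2,1,0],0]])

```text
time: 16.8
tool_pos: [512.7, -109.2, 139.3]
tcp_rot: [180.0, -0.0, 78.2]
ft_force: [-0.0, 0.4, -0.1]
finger_gap: 0.2
```

Request:
drive_tool(moves=[[[0.1,0.2,0],0],[[0.1,0.4,0],0],[[0.2,0.6,0],0],[[0.2,0.8,0],0],[[0.2,0.8,0],0],[[0.2,0.8,0],0],[[0.2,0.8,0],0],[[0.2,0.8,0],0]])

```text
time: 17.47
tool_pos: [512.9, -108.4, 139.3]
tcp_rot: [-180.0, -0.0, 78.2]
ft_force: [0.0, 0.1, 0.1]
finger_gap: 0.1
```

Request:
drive_tool(moves=[[[0.1,0.2,0],0],[[0.1,0.4,0],0],[[0.1,0.6,0],0],[[0.1,0.6,0],0],[[0.1,0.6,0],0],[[0.1,0.6,0],0],[[0.1,0.6,0],0],[[0.1,0.6,0],0]])

```text
time: 18.13
tool_pos: [513.0, -107.8, 139.3]
tcp_rot: [180.0, 0.0, 78.2]
ft_force: [-0.4, 0.0, -1.0]
finger_gap: -0.1
```

Request:
drive_tool(moves=[[[-1,-5,0],0],[[-3,-15,0],0],[[-6,-28,0],0],[[-9,-42,0],0],[[-12,-56,0],0],[[-14,-68,0],0],[[-16,-76,0],0],[[-16,-78,0],0]])

```text
time: 18.8
tool_pos: [496.5, -187.5, 139.3]
tcp_rot: [-180.0, 0.0, 78.1]
ft_force: [0.5, -0.3, -0.1]
finger_gap: -0.2
```

Request:
drive_tool(moves=[[[-3,-10,10],0],[[-10,-35,30],0],[[-20,-70,55],0],[[-30,-105,80],0],[[-40,-140,105],0],[[-50,-170,120],0],[[-58,-190,128],0],[[-60,-195,130],0]])

```text
time: 19.47
tool_pos: [436.0, -385.1, 273.1]
tcp_rot: [179.8, 0.2, 78.1]
ft_force: [1.4, 0.5, -0.1]
finger_gap: -0.4
```

```bash
python3 look.py 9 165
```

```text
19.4667 [ 436.  -385.1  273.1] [ 1.35  0.5  -0.14] tcp rack y -285.6
```

View pics/s9.png

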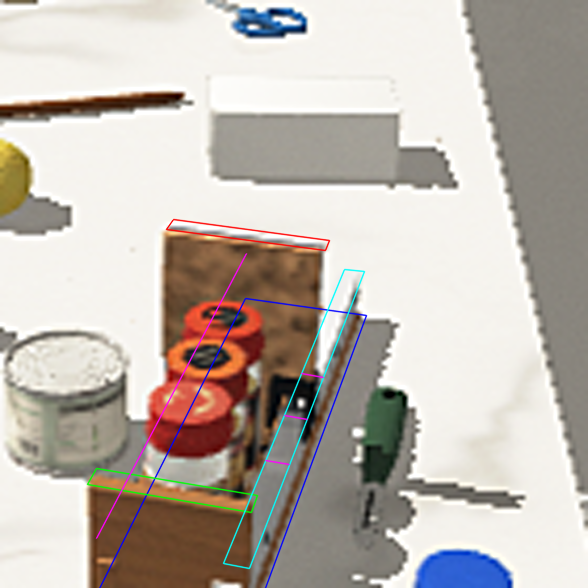

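View pics/t9.png

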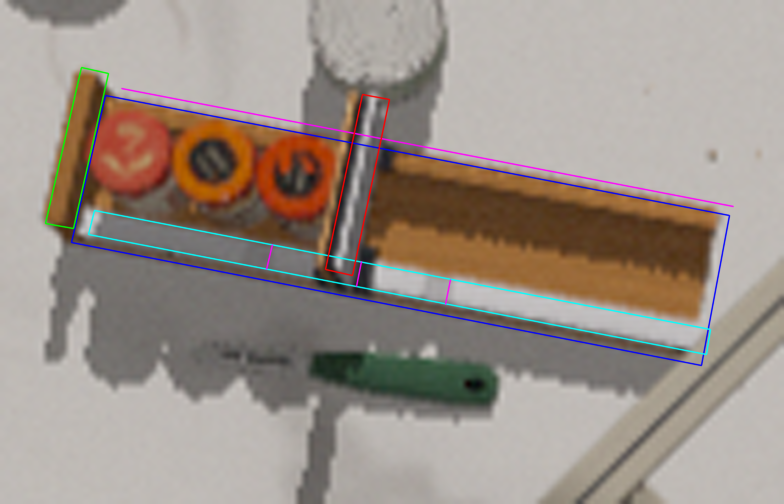

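```bash
python3 -c "
from bench import r
print(r.hand_in())"
```

```text
the job is handed in; nothing more can be done
None
```

I pushed the stop along its rail with closed fingertips until its roller dropped into the middle notch. I then backed the arm clear and handed in at about 19.5 s of the 38 s allowed.

**Force along the way:**
- **First notch:** it took about 6 N to push the stop out.
- **Jars:** pushing rose to about 3 N with jars in front of the stop.
- **Middle notch:** the force then fell to zero, and I followed slowly for about 5 mm without touching the stop again. That means it had run ahead into the notch by itself.

**Final pictures:**
- **Stop position:** it stayed put after the arm withdrew, about 50 mm past the visible first notch, where the middle notch should be.
- **Jars and bystanders:** the jars are upright and closed up in a row. In the close-up views, the tin and peeler look unmoved in both cameras, and the carton in the side camera. I did not re-check the mug after the push.

**Disagreements:** my image fit of the rack was off by up to about 3 pixels at its right end, which put the stop's estimated position about 4 mm too far along. I relied on the notch forces instead. I never touched the seated stop again, so seating is judged from the run-ahead and the pictures, not from a contact reading.

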